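# Slide a flush reference plate over the cradle's edge and seat it on the stage

## Robot

A 7-joint arm with a two-finger parallel gripper is mounted at the origin on the work surface; the furniture and walls round the work are solid. World frame = base frame: x ahead of the robot, y to its left, z up, the work surface at z = 0. Lengths are in m, angles in rad, forces in N, time in s.
With the tool pointing down it reaches from about 0.4 to 0.9 m from the base axis. Payload 5.6 kg.
Tool frame: the origin (TCP) lies midway between the tips of the shut fingers; the grasp point (between the pads) lies 19 mm behind it; z points along the fingers, y is the line along which they close (so a half turn about z gives the same grasp; the last joint's range is limited). The gripper opens to 92 mm and grips with 3 to 60 N. Pads are 20 mm wide; open, the fingers measure 128 mm over their backs; the gripper's body (75 mm by 189 mm) begins 69 mm behind the grasp point.
Start: joints at [-1.204, 0.468, -0.012, 1.603, 0.006, 1.071, -0.056], TCP at [0.259, 0.596, 0.215] pointing down, gripper open.
Joint ranges: [-2.53, 2.53], [-0.31, 2.02], [-1.57, 1.55], [0.28, 2.44], [-1.29, 4.43], [0.15, 1.84], [-2.92, 2.92]. Speed limits (rad/s): [2.57, 2.57, 3.14, 3.14, 3.14, 3.14, 3.14].

## Interface

Orientations are given as a unit quaternion [x, y, z, w].
In Python, from bench import telemetry, vision, ticket gives the robot as it stands.
- The arm moves only by the shell command python3 -m jog 'ROWS' [FORCE]. ROWS is JSON, a list of rows, each a list of 5 numbers: the gripper's target within -1 to 1 (shut at 1, half-way at 0, fully open at -1), then the shift along the world's x, y, z in units of 40 mm (1.0 is 40 mm), then the turn about the world's z in units of 10 degrees (1.0 is 10 degrees). A call has 1 to 10 rows; each row is the pose to reach, as a shift and turn from the pose commanded when the call began; what a row does not reach only later rows make up. A row lasts 1/8 s, in which the tool goes at most 62.5 mm and 10.7 degrees, less where a joint would pass 70% of its speed; a pose out of reach is approached as far as the arm can. A call with a gripper value outside its range is refused whole. The fingers move at their own pace and stop on an object; FORCE is the grip in N (left out, the last holds). Time passes only in rows, so rows that repeat a pose let the fingers close. It gives the time, the measured TCP pose, the force, the opening and the grip force at its end, in the units of the state.
- telemetry.state(): the state, without advancing time (a new reading comes with each control period).
- vision.snapshot(name): name is "scene" or "top"; returns a dict with "pixels" (480x640x3 uint8, blue, green, red), "range_z" (480x640 float32, m along the optical axis (not along the pixel's ray), 0 where there is no reading), "vfov" (degrees; the focal length in pixels is half the picture's height over the tangent of half this angle, whatever the lens; pixels are square), "cx", "cy" (the principal point, pixels), "k1" (the pictures are not rectified: a ray, as slopes to the right and down, at radius r is drawn at 1 + k1 r^2 times it, then the intrinsics apply), "T" (4x4, takes a point from camera to world coordinates). Camera axes: x right, y up, looking along -z (the intrinsics and any distortion apply to the point x, -y, -z); pixel columns grow to the right and rows downward; lengths in m; the calibration is good to about 2 mm. A picture is of the moment at which its call begins.
- ticket.close_job(): hands the job in; it is judged then, once.
The state is a dict: "t": time; "joint_positions": joint angles; "dq": joint speeds; "tau": joint torques, N m; "tcp_pos": TCP position; "tool_rot": TCP orientation; "contact_force": force on the tool from outside, world axes, zero at the start; "torque": the same for the moment, N m; "finger_gap": finger opening in m; "gripper_force": force on a finger pad.
Only numpy, scipy, OpenCV 4.12 (cv2) and the standard library are available. Lean on these libraries where they do the work, as an engineer would, in place of code of your own. Each camera call takes 0.05 s, during which the arm holds its last target. There are 200 camera calls.

## Task

The thin white dotted reference plate lies flush in its grey storage cradle, where it cannot be gripped: press lightly on it and slide it out over the cradle's open front end until enough overhangs to be pinched by its two long edges, pick it up there, and lay it flat on the blue inspection stage between the side lips, pushed fully home until you feel it against the aluminium end stop (which is clamped at a different place each time), then let go of it. Be gentle: press on it with well under 25 N and push it against the stop with under 15 N, keep it roughly level, never drop it or let it tip off the cradle, and leave the vials, the dropper bottle and the eraser where they stand.

Things in the scene. Friction and masses are not known exactly. Their poses are not given: they have to be found in the camera images.
- plate_center (a point): centre (half-way up) of the reference plate: loose, rigid, 120 long (its x) x 50 wide (its y) x 5 mm thick, about 0.09 kg, white with a black dot grid on top. It starts in the cradle's channel, its x along the cradle's x, its top flush with the cradle's rails, its front end 0 to 15 mm inside the mouth. With nothing pressing on it, it tips if over half its length overhangs
- plate_front (a point): middle of the plate's front end (half-way up), 60 mm from plate_center along the plate's -x; the end that is to be slid out and pinched (pinch within about 30 mm of it, so that the fingers stay in front of the stage's side lips)
- plate: the same plate; origin at the centre of its underside (2.5 mm under plate_center), x along its length, z up. On the slick beds of cradle and stage it slides easily (friction about 0.2); rubber finger pads grip it well, so a press of a few newtons carries it along
- cradle_mouth (a point): middle of the front edge of the cradle's bed, at bed height (50 mm above the bench). x points from the mouth into the cradle: the plate slides out along -x. In front of the mouth there is nothing above the bench, so fingers can reach up to 45 mm below the overhanging plate, on both sides of it
- cradle: fixed grey storage cradle, 145 (x) x 77 (y) x 55 mm high; origin on the bench, 65 mm behind the mouth along x; axes as cradle_mouth. The bed runs 135 mm back from the mouth to a closed back wall, between two rails 12 mm wide that stand 53 mm apart; rails and back wall are 5 mm high, as high as the plate is thick
- stage_front (a point): middle of the front edge of the lipped bed of the inspection stage, at bed height (50 mm above the bench); x points along the bed to the end stop: the plate is pushed home along +x. The stop's face is clamped 45 to 80 mm behind this edge, differently each time and not measured: it must be felt. Home, the plate's front end lies 40 to 75 mm in front of this edge
- stage: fixed blue stage, foot 95 x 85 mm; axes as stage_front, origin on the bench 40 mm behind that edge. Aluminium side lips on the bed: 54 mm apart inside, 10 mm wide, 3 mm high. A tongue 30 mm wide, 10 mm thick (no lips) carries the bed on 40 mm in front of the edge; beside it is free space for fingers. The end stop: rigid aluminium bar across the bed, 52 mm wide, 10 mm high and thick
- vial_white: loose specimen vial with a white cap, 27 mm across, 56 mm high, origin at its underside; leave it alone
- vial_green: loose specimen vial with a green cap, 27 mm across, 56 mm high, origin at its underside; leave it alone
- eraser: loose green and white eraser, 19 x 42 x 12 mm, origin at its underside; leave it alone
- dropper: loose blue dropper bottle, 33 mm across, 96 mm high, origin at its underside; leave it alone

How it is judged:
On the way, in this order (a step that is already met when the one before it is completed fails the run):
1. the plate lies level on the cradle with at least 30 mm of it overhanging the open front end (x of plate_front in the frame of cradle_mouth between -0.075 and -0.03 m and z of plate_center in the frame of cradle_mouth between -0.001 and 0.006 m and angle between plate_center's own z axis and vertical below 0.06 rad and contact force between plate and cradle above 0.05 N), for 0.2 s.
2. the plate is lifted clear of the cradle (contact force between plate and cradle below 0.01 N and height (world z) of plate_center above 0.065 m), for 0.2 s.
3. the plate, lying on the stage, is pushed home so that it presses on the end stop (with more than 1 N) (contact force between plate and stop_c0 above 1 N and z of plate_center in the frame of stage_front below 0.0055 m), for 0.1 s.
At the end, for the whole second after the job is handed in: The plate lies flat (within 2 mm in height, 0.04 rad level) on the stage's bed between the side lips (within 4 mm of the middle, 0.08 rad in line), its end within 2.5 mm of touching the end stop, at rest and released; the vials, dropper and eraser are within 15 mm of where they stood (x of stop_c0 in the frame of plate between 0.063 and 0.0675 m and y of plate_center in the frame of stage_front between -0.004 and 0.004 m and z of plate_center in the frame of stage_front between 0.0005 and 0.0045 m and angle between plate_center's own z axis and vertical below 0.04 rad and angle between the x axis of plate and the x axis of stage, either way round below 0.08 rad and linear speed of plate below 0.01 m/s).
It fails at once if the plate is pressed harder than 25 N onto or against the cradle (contact force between plate and cradle above 25 N).
It fails at once if the plate is pressed harder than 25 N onto the stage, or 15 N against its end stop (contact force between plate and stage above 25 N or contact force between plate and stop_c0 above 15 N).
It fails at once if the plate is dropped or lowered below the beds (its centre under 40 mm above the bench) (height (world z) of plate_center below 0.04 m).
It fails at once if the plate is tipped more than about 30 degrees from level (angle between plate_center's own z axis and vertical above 0.52 rad).
It fails at once if a vial, the dropper bottle or the eraser is moved by more than 15 mm (distance of any of vial_white, vial_green, eraser, dropper from where it was at the start of the episode above 0.015 m).
It also fails if it takes over 70 s, if anything falls off the work surface, if the arm or the gripper's body presses on something with over 40 N, if the wrist force passes 120 N, or if a joint passes its speed limit or range.

## Working session

There is one attempt and no reset: what is moved stays moved. The work goes in short steps, Python scripts to look and compute and a shell command to move; the robot and the scene stay as the last step left them, time stands still between calls to the robot, and variables do not carry over. Pictures are saved under pics/ and viewed, at most 10 in all, crops included, and the job is handed in when it is done.

```bash
mkdir -p pics; cat > h.py <<'E'
import numpy as np, cv2
from bench import telemetry, vision, ticket
def snap(n,f=None):
    s=vision.snapshot(n)
    if f: cv2.imwrite('pics/'+f,s['pixels'])
    return s
def cloud(s):
    h,w=s['range_z'].shape; f=h/2/np.tan(np.radians(s['vfov'])/2)
    K=np.array([[f,0,s['cx']],[0,f,s['cy']],[0,0,1.]])
    v,u=np.mgrid[0:h,0:w].astype(float)
    p=cv2.undistortPoints(np.stack([u.ravel(),v.ravel()],1)[:,None],K,np.array([s['k1'],0,0,0.]))[:,0].reshape(h,w,2)
    d=np.stack([p[...,0],-p[...,1],-np.ones((h,w))],-1)@np.array(s['T'])[:3,:3].T
    return np.array(s['T'])[:3,3],d
def plane(s,z):
    o,d=cloud(s); return o+d*((z-o[2])/d[...,2])[...,None]
def depth(s):
    o,d=cloud(s); return o+d*s['range_z'][...,None]
E
python3 - <<'E'
from h import *
for n in('top','scene'):
    s=snap(n,n+'0.png'); np.save(n+'0.npy',s,allow_pickle=True); print(n,s['vfov'],s['k1'],np.round(s['T'],3).tolist())
print(telemetry.state())
E
```

```text
top 42.377989585887526 -0.21458274989920165 [[0.027, 0.992, -0.124, 0.405], [-0.999, 0.029, 0.015, -0.04], [0.019, 0.123, 0.992, 1.252], [0.0, 0.0, 0.0, 1.0]]
scene 44.56966743368826 -0.12684362712509076 [[0.739, 0.443, -0.508, 0.07], [-0.674, 0.497, -0.547, -0.552], [0.01, 0.746, 0.666, 0.686], [0.0, 0.0, 0.0, 1.0]]
{'t': 0.1, 'joint_positions': array([-1.20402166,  0.46829704, -0.01160533,  1.60351973,  0.00598603,
        1.07142927, -0.05629436]), 'dq': array([ 0.00146726, -0.00146974, -0.00070093, -0.00136233,  0.00197489,
       -0.00139918,  0.00032163]), 'tau': array([ 9.99145232e-04, -5.21651495e+01, -1.25912513e-02, -2.44370985e+01,
       -5.67855046e-02,  1.40706790e-02,  5.49418030e-05]), 'tcp_pos': array([0.2588071 , 0.59567424, 0.21373536]), 'tool_rot': array([ 2.03487794e-01,  9.79077148e-01, -8.01355554e-04, -1.13805487e-04]), 'contact_force': array([-0.37076355,  0.27788736,  0.43501112]), 'torque': array([-0.03473827,  0.01834088,  0.07397208]), 'gripper_force': 0.0, 'finger_gap': 0.09206322014793072}
```

View pics/top0.png

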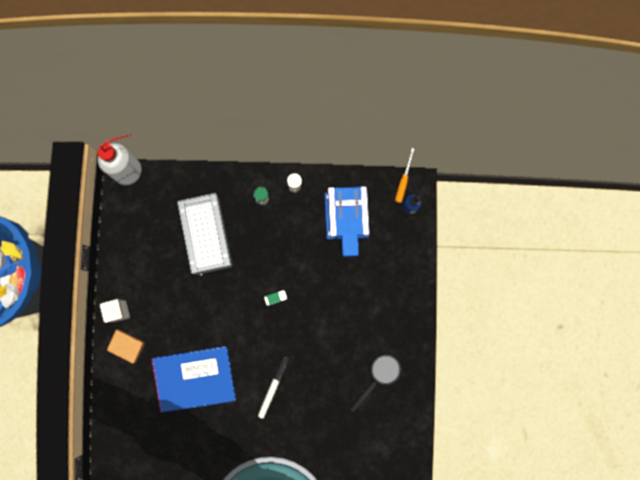

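View pics/scene0.png

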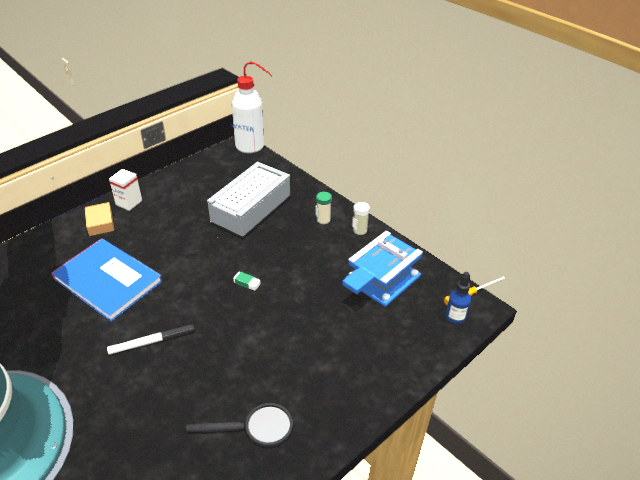

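The top view shows the cradle at about (204,233), its mouth probably at the lower end. The stage is at (347,212) with its tongue at (350,245), pointing toward the robot. The vials are at (261,195) and (294,183), the eraser at (276,298) and the dropper at (412,204). The scene view shows the same layout.

```bash
python3 - <<'E'
from h import *
s=np.load('top0.npy',allow_pickle=True).item(); D=depth(s)
im=s['pixels']
a=cv2.resize(im[180:290,160:260],None,fx=4,fy=4,interpolation=cv2.INTER_CUBIC)
b=cv2.resize(im[175:285,310:410],None,fx=4,fy=4,interpolation=cv2.INTER_CUBIC)
cv2.imwrite('pics/crop1.png',np.hstack([a,b]))
for n,(c,r) in dict(wall=(68,300),wall2=(88,300),bot=(120,160),tool=(404,185),crR=(222,230),plate=(205,235),stage=(347,190),tongue=(350,245),bench=(300,350),vialw=(294,182),vialg=(260,194),drop=(412,204),eraser=(276,298)).items(): print(n,D[r,c].round(3))
P=plane(s,.055); Z=D[...,2]
m=((abs(Z-.055)<.012)).astype(np.uint8); m[:,:170]=0;m[:,245:]=0;m[:185]=0;m[285:]=0
c=max(cv2.findContours(m,0,2)[0],key=cv2.contourArea)[:,0]
w=P[c[:,1],c[:,0],:2].astype(np.float32); r=cv2.minAreaRect(w); print('cradle',r,cv2.boxPoints(r).round(4).tolist())
# plate: bright white region vs grey rails
g=im.min(2); 
h=cv2.morphologyEx((g>215).astype(np.uint8),3,np.ones((5,5))); h[:,:170]=0;h[:,245:]=0;h[:185]=0;h[285:]=0
c=max(cv2.findContours(h,0,2)[0],key=cv2.contourArea)[:,0]
r=cv2.minAreaRect(P[c[:,1],c[:,0],:2].astype(np.float32)); print('plate',r,cv2.boxPoints(r).round(4).tolist())
hsv=cv2.cvtColor(im,40); bl=((hsv[...,0]>95)&(hsv[...,0]<125)&(hsv[...,1]>120)&(hsv[...,2]>60)).astype(np.uint8)
P=plane(s,.05)
t=bl.copy(); t[:240]=0;t[262:]=0;t[:,:335]=0;t[:,365:]=0; 
c=max(cv2.findContours(t,0,2)[0],key=cv2.contourArea)[:,0]
r=cv2.minAreaRect(P[c[:,1],c[:,0],:2].astype(np.float32)); print('tongue',r,cv2.boxPoints(r).round(4).tolist())
E
```

```text
wall [0.418 0.382 0.132]
wall2 [0.42  0.373 0.043]
bot [0.687 0.302 0.122]
tool [ 0.677 -0.257  0.011]
crR [0.567 0.107 0.055]
plate [0.556 0.14  0.057]
stage [ 0.654 -0.136  0.053]
tongue [ 0.545 -0.144  0.054]
bench [ 0.336 -0.052 -0.002]
vialw [ 0.666 -0.031  0.058]
vialg [0.64  0.035 0.059]
drop [ 0.631 -0.266  0.052]
eraser [ 0.439 -0.001  0.011]
cradle ((0.5604419708251953, 0.1431315839290619), (0.1468358188867569, 0.0779842883348465), 14.439141273498535) [[0.4796000123023987, 0.16259999573230743], [0.499099999666214, 0.08709999918937683], [0.6413000226020813, 0.12370000034570694], [0.6218000054359436, 0.19920000433921814]]
plate ((0.5596790313720703, 0.14356984198093414), (0.13777561485767365, 0.07366343587636948), 14.117547988891602) [[0.4839000105857849, 0.16249999403953552], [0.5019000172615051, 0.09099999815225601], [0.6355000138282776, 0.12470000237226486], [0.6175000071525574, 0.19609999656677246]]
tongue ((0.5393537282943726, -0.14336702227592468), (0.03152826055884361, 0.0335705429315567), 1.5974923372268677) [[0.5231000185012817, -0.12700000405311584], [0.5241000056266785, -0.16060000658035278], [0.5555999875068665, -0.15970000624656677], [0.5546000003814697, -0.12610000371932983]]
```

View pics/crop1.png

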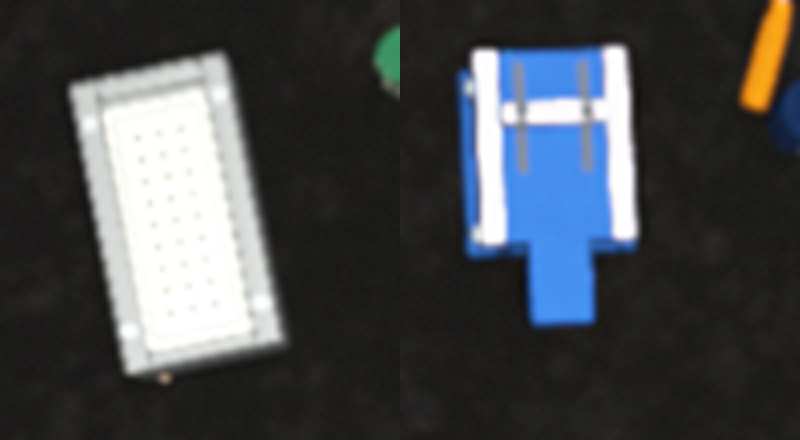

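The mouth is the lower end, at about (0.489, 0.125). The cradle axis is at 14.4° and the plate sits about 9 mm inside. I'll move above the rear of the plate, fingers shutting, and refine the stage pose.

```bash
python3 -m jog '[[0,1,-1.4,0,0.8],[0,2,-2.8,0,1.6],[0,3,-4.2,0,2.4],[1,4,-5.6,0,3.2],[1,5,-7,0,3.8],[1,6,-8.3,0,3.8],[1,7,-9.7,0,3.8],[1,8,-11,0,3.8],[1,8.15,-11.2,0,3.8],[1,8.15,-11.2,0,3.8]]' 10
python3 - <<'E'
from h import *
s=np.load('top0.npy',allow_pickle=True).item(); im=s['pixels']
w=((im.min(2)>170)).astype(np.uint8); w[:,:310]=0;w[:,380:]=0;w[:180]=0;w[245:]=0
P=plane(s,.053)
c=max(cv2.findContours(w,0,2)[0],key=cv2.contourArea)[:,0]
r=cv2.minAreaRect(P[c[:,1],c[:,0],:2].astype(np.float32)); print('lips',r,cv2.boxPoints(r).round(4).tolist())
# edges of rows: outer columns of white
for row in range(190,234,6):
    x=np.where(w[row])[0]; print(row,P[row,x[0],:2].round(4),P[row,x[-1],:2].round(4))
print(telemetry.state()['tcp_pos'],telemetry.state()['contact_force'],telemetry.state()['tool_rot'])
E
```

```text
t: 1.35
tcp_pos: [0.5872, 0.1425, 0.214]
tool_rot: [-0.122, 0.993, -0.001, 0.0]
contact_force: [-1.3, 0.8, 0.3]
finger_gap: 0.0005
gripper_force: 0.0
lips ((0.6123539209365845, -0.13719646632671356), (0.0942368358373642, 0.07913272082805634), 3.4938554763793945) [[0.5629000067710876, -0.1005999967455864], [0.5677000284194946, -0.17960000038146973], [0.6618000268936157, -0.1738000065088272], [0.6570000052452087, -0.09480000287294388]]
190 [ 0.653  -0.0984] [ 0.6554 -0.1718]
196 [ 0.6408 -0.0967] [ 0.6433 -0.174 ]
202 [ 0.6289 -0.1009] [ 0.6313 -0.1741]
208 [ 0.6169 -0.1012] [ 0.6192 -0.1743]
214 [ 0.605  -0.1014] [ 0.6073 -0.1764]
220 [ 0.5931 -0.1037] [ 0.5954 -0.1766]
226 [ 0.5812 -0.1039] [ 0.5834 -0.1767]
232 [ 0.5693 -0.1022] [ 0.5716 -0.1789]
[0.58716886 0.14246127 0.21403685] [-1.25134479  0.80462236  0.33220679] [-1.22061169e-01  9.92521741e-01 -1.28954205e-03  3.23720264e-05]
```

```bash
python3 -m jog '[[1,0,0.03,-1.2,0],[1,0,0.03,-2.4,0],[1,0,0.03,-3.2,0],[1,0,0.03,-3.6,0],[1,0,0.03,-3.7,0],[1,0,0.03,-3.7,0],[1,0,0.03,-3.7,0]]'; python3 - <<'E'
from h import *
s=snap('top'); D=depth(s);np.save('top1.npy',s,allow_pickle=True)
s2=snap('scene'); a=cv2.resize(s2['pixels'][100:280,180:380],None,fx=3,fy=3); cv2.imwrite('pics/c2.png',a)
E
```

```text
t: 2.22
tcp_pos: [0.5859, 0.1498, 0.0679]
tool_rot: [-0.126, 0.992, 0.0, 0.001]
contact_force: [-0.1, -0.6, -0.4]
finger_gap: 0.0003
gripper_force: 0.0
```

View pics/c2.png

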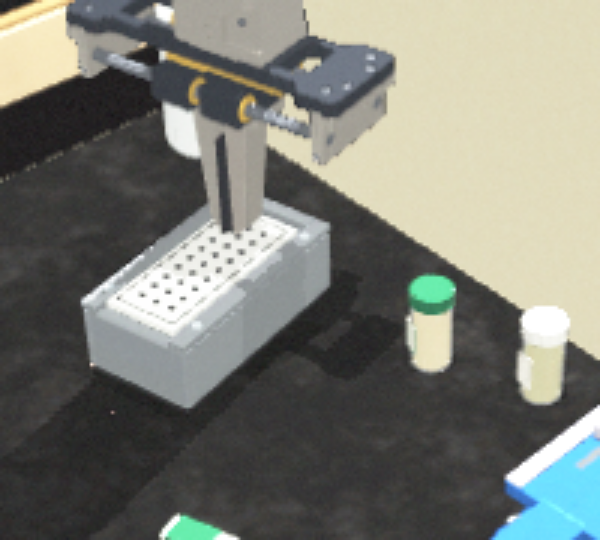

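The shut fingers are centred over the plate's rear half at about (240,225) in the crop, just above it. Next I lower until I feel contact.

```bash
python3 -m jog '[[1,0,0,-0.1,0],[1,0,0,-0.2,0],[1,0,0,-0.25,0],[1,0,0,-0.27,0],[1,0,0,-0.27,0],[1,0,0,-0.27,0]]'
```

```text
t: 3.08
tcp_pos: [0.5851, 0.1494, 0.0558]
tool_rot: [-0.126, 0.992, 0.0, 0.0]
contact_force: [-0.4, -0.1, 0.2]
finger_gap: 0.0005
gripper_force: 0.0
```

```bash
python3 -m jog '[[1,0,0,-0.02,0],[1,0,0,-0.04,0],[1,0,0,-0.04,0],[1,0,0,-0.04,0]]'
```

```text
t: 3.58
tcp_pos: [0.5856, 0.1495, 0.0554]
tool_rot: [-0.126, 0.992, 0.0, 0.001]
contact_force: [-1.4, -0.2, 7.1]
finger_gap: 0.0009
gripper_force: 3.8
```

```bash
python3 -m jog '[[1,-0.1,-0.025,0,0],[1,-0.25,-0.063,0,0],[1,-0.4,-0.102,0,0],[1,-0.5,-0.128,0,0],[1,-0.5,-0.128,0,0]]'
```

```text
t: 4.2
tcp_pos: [0.566, 0.1446, 0.0555]
tool_rot: [-0.126, 0.992, 0.0, 0.001]
contact_force: [0.5, 0.3, 7.4]
finger_gap: 0.0006
gripper_force: 3.7
```

```bash
python3 -m jog '[[1,-0.15,-0.038,0,0],[1,-0.35,-0.09,0,0],[1,-0.55,-0.14,0,0],[1,-0.75,-0.192,0,0],[1,-0.88,-0.226,0,0],[1,-0.88,-0.226,0,0],[1,-0.88,-0.226,0,0]]'; python3 - <<'E'
from h import *
s=snap('top'); np.save('top2.npy',s,allow_pickle=True); im=s['pixels']
a=cv2.resize(im[190:310,150:270],None,fx=4,fy=4,interpolation=cv2.INTER_CUBIC)
s2=snap('scene'); b=cv2.resize(s2['pixels'][130:290,160:340],(540,480)); cv2.imwrite('pics/c3.png',cv2.resize(np.hstack([a,b]),(800,376)))
E
```

```text
t: 5.08
tcp_pos: [0.5307, 0.1355, 0.0554]
tool_rot: [-0.126, 0.992, 0.0, 0.001]
contact_force: [-0.7, -0.7, 8.9]
finger_gap: 0.0005
gripper_force: 4.4
```

View pics/c3.png

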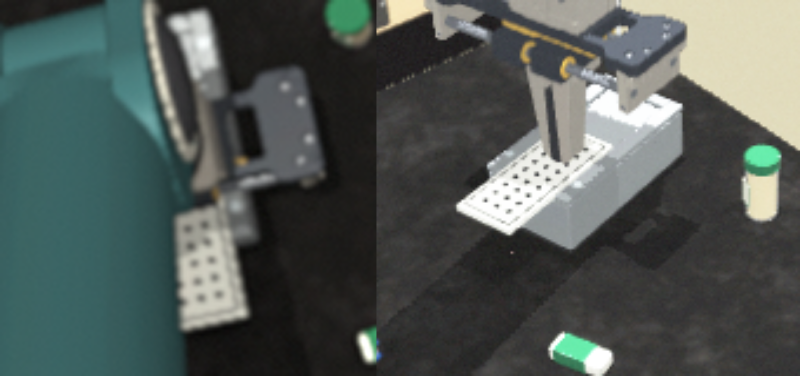

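The scene view shows the plate overhanging the mouth by about 45 mm, still level, with the fingers at (565,150). I'll lift off, open the fingers and measure the plate.

```bash
python3 -m jog '[[1,0,0,0.1,0],[1,0,0,0.4,0],[1,0,0,1,0],[-1,0,0,2,0],[-1,0,0,2.5,0],[-1,0,0,2.5,0]]'; python3 - <<'E'
from h import *
s=snap('scene'); im=s['pixels']; P=plane(s,.055); g=im.min(2)
cv2.imwrite('pics/s4.png',im)
hsv=cv2.cvtColor(im,40)
R0=np.array([.4893,.1248]); th=np.radians(14.4); ex=np.array([np.cos(th),np.sin(th)]); ey=np.array([-ex[1],ex[0]])
q=P[...,:2]-R0; X=q@ex; Y=q@ey
# overhanging region: bright pixels in front of mouth
m=((g>120)&(X<-.004)&(X>-.09)&(abs(Y)<.045)&(hsv[...,1]<60)).astype(np.uint8); m=cv2.morphologyEx(m,3,np.ones((7,7)))
c=max(cv2.findContours(m,0,2)[0],key=cv2.contourArea)[:,0]
w=np.stack([X[c[:,1],c[:,0]],Y[c[:,1],c[:,0]]],1).astype(np.float32); r=cv2.minAreaRect(w); print(r,cv2.boxPoints(r).round(4).tolist())
for x in (-.04,-.03,-.02,-.01):
    k=(m>0)&(abs(X-x)<.002); print(x,Y[k].min().round(4),Y[k].max().round(4))
# line of cradle rail ends check : depth
D=depth(s); q=D[...,:2]-R0; A=q@ex;B=q@ey; k=(abs(D[...,2]-.055)<.008)&(abs(A)<.15)&(abs(B)<.06)
for y in (-.032,0,.032):
    kk=k&(abs(B-y)<.003); print(y,np.percentile(A[kk],[0,1,99,100]).round(4))
kk=k&(A>.02)&(A<.06); print('B',np.percentile(B[kk],[0,1,99,100]).round(4), 'z',np.median(D[...,2][kk]))
E
```

```text
t: 5.92
tcp_pos: [0.5308, 0.1355, 0.1561]
tool_rot: [-0.126, 0.992, 0.0, 0.002]
contact_force: [-0.2, -0.1, 0.0]
finger_gap: 0.0281
gripper_force: 0.0
((-0.027063926681876183, -0.0071032121777534485), (0.046049296855926514, 0.07540964335203171), 0.05013175308704376) [[-0.05009999871253967, 0.03060000017285347], [-0.05009999871253967, -0.04479999840259552], [-0.004000000189989805, -0.04479999840259552], [-0.004100000020116568, 0.03060000017285347]]
-0.04 -0.0306 0.0278
-0.03 -0.0446 0.0275
-0.02 -0.0436 0.0287
-0.01 -0.0443 0.0269
-0.032 [-0.0005  0.0009  0.1435  0.1465]
0 [-0.0482 -0.0465  0.1424  0.1456]
0.032 [0.0005 0.0006 0.1438 0.1485]
B [-0.0395 -0.0381  0.0389  0.042 ] z 0.05581008820276029
```

The cradle frame holds (rail ends at x = 0, sides at ±38.5 mm). The plate front is at about −48 mm, so I pinch at x = −26 mm.

```bash
python3 -m jog '[[-1,-0.8,-0.2,0,0],[-1,-1.5,-0.4,0,0],[-1,-1.67,-0.43,0,0],[-1,-1.67,-0.43,0,0],[-1,-1.67,-0.43,0,0],[-1,-1.67,-0.43,-0.8,0],[-1,-1.67,-0.43,-1.2,0],[-1,-1.67,-0.43,-1.2,0]]'; python3 - <<'E'
from h import *
s=snap('scene','s5.png'); D=depth(s)
R0=np.array([.4893,.1248]); th=np.radians(14.4); ex=np.array([np.cos(th),np.sin(th)]); ey=np.array([-ex[1],ex[0]])
q=D[...,:2]-R0;A=q@ex;B=q@ey;k=(abs(D[...,2]-.055)<.006)&(A<-.01)&(A>-.09)&(abs(B)<.05)
print(np.percentile(A[k],[1,50]),np.percentile(B[k],[1,50,99]),k.sum())
cv2.imwrite('pics/c5.png',cv2.resize(s['pixels'][120:300,150:350],(600,540)))
E
```

```text
t: 6.98
tcp_pos: [0.4625, 0.1178, 0.105]
tool_rot: [-0.126, 0.992, -0.0, -0.001]
contact_force: [-0.4, 0.2, 0.8]
finger_gap: 0.0917
gripper_force: 0.0
[-0.04801342 -0.03053598] [-0.02364704  0.00071311  0.0268281 ] 488
```

View pics/c5.png

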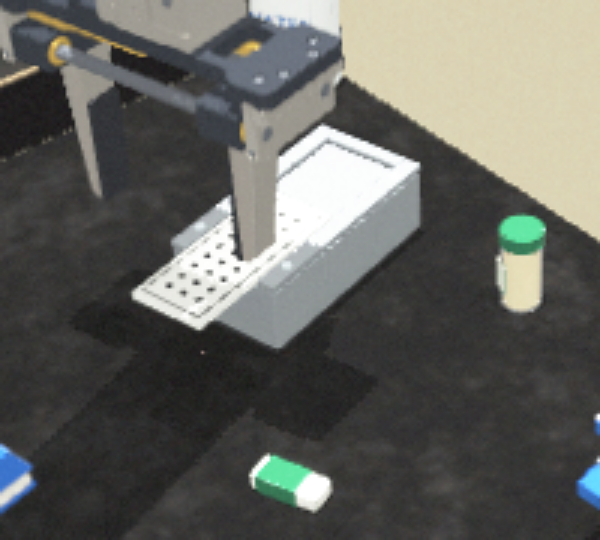

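The open fingers straddle the overhang: the near finger is at (255,255), and the plate front runs from (135,295) to (200,325). The plate sits about 1.5 mm off-centre to +y, so I correct for that, descend and close gently.

```bash
python3 -m jog '[[-1,0.02,0.04,-0.6,0],[-1,0.02,0.04,-1.2,0],[-1,0.02,0.04,-1.75,0],[-1,0.02,0.04,-1.75,0],[-1,0.02,0.04,-1.75,0]]' && python3 -m jog '[[0,0,0,0,0],[0.1,0,0,0,0],[0.3,0,0,0,0],[0.5,0,0,0,0],[1,0,0,0,0],[1,0,0,0,0],[1,0,0,0,0],[1,0,0,0,0]]' 6
```

```text
t: 7.65
tcp_pos: [0.4648, 0.1199, 0.0373]
tool_rot: [-0.126, 0.992, 0.0, 0.001]
contact_force: [-0.1, 0.8, 0.5]
finger_gap: 0.0919
gripper_force: 0.0
t: 8.65
tcp_pos: [0.4638, 0.1196, 0.0362]
tool_rot: [-0.126, 0.992, 0.0, 0.0]
contact_force: [-0.5, -0.1, 0.8]
finger_gap: 0.05
gripper_force: 6.0
```

```bash
python3 -m jog '[[1,0,0,0,0],[1,0,0,0,0],[1,0,0,0.05,0],[1,0,0,0.2,0],[1,0,0,0.5,0],[1,0,0,0.9,0],[1,0,0,1.3,0],[1,0,0,1.3,0],[1,0,0,1.3,0],[1,0,0,1.3,0]]' 30; python3 - <<'E'
from h import *
s=snap('scene'); D=depth(s)
R0=np.array([.4893,.1248]); th=np.radians(14.4); ex=np.array([np.cos(th),np.sin(th)]); ey=np.array([-ex[1],ex[0]])
q=D[...,:2]-R0;A=q@ex;B=q@ey;k=(abs(D[...,2]-.107)<.02)&(A<.09)&(A>-.07)&(abs(B)<.022)&(s['pixels'].min(2)>140)
# plane fit
M=np.c_[A[k],B[k],np.ones(k.sum())]; c=np.linalg.lstsq(M,D[...,2][k],rcond=None)[0]; print('slopes',c,k.sum(),np.percentile(A[k],[1,99]),np.percentile(B[k],[1,99]))
cv2.imwrite('pics/c6.png',cv2.resize(s['pixels'][80:300,150:400],(625,550)))
E
```

```text
t: 9.9
tcp_pos: [0.4634, 0.1195, 0.0877]
tool_rot: [-0.126, 0.992, -0.0, -0.001]
contact_force: [0.2, 0.8, -0.8]
finger_gap: 0.0498
gripper_force: 30.0
slopes [0.00183912 0.02106709 0.10717689] 428 [-0.04877824  0.05448712] [-0.0218697   0.02175866]
```

View pics/c6.png

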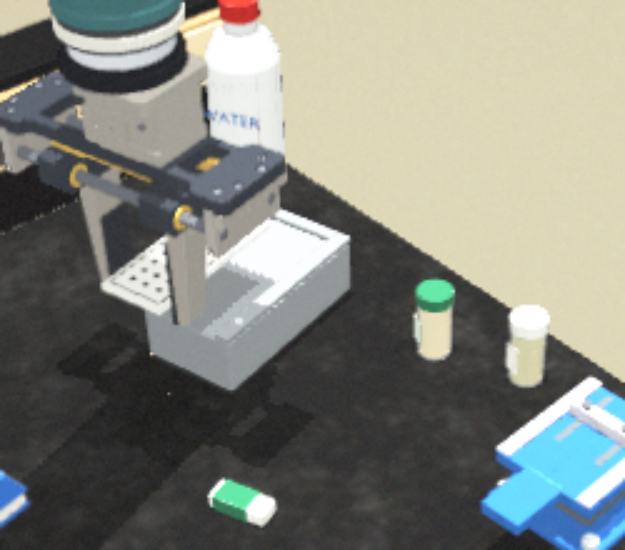

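The plate is pinched and level (slopes 0.002 and 0.02), clear of the cradle. Next I refine the stage pose from the depth data.

```bash
python3 - <<'E'
from h import *
for n in('scene','top'):
    s=np.load(n+'0.npy',allow_pickle=True).item(); D=depth(s); im=s['pixels'].astype(int)
    hsv=cv2.cvtColor(s['pixels'],40)
    near=(abs(D[...,0]-.6)<.1)&(abs(D[...,1]+.14)<.07)
    white=near&(D[...,2]>.044)&(D[...,2]<.07)&(hsv[...,1]<70)&(hsv[...,2]>150)
    blue=near&(D[...,2]>.044)&(D[...,2]<.06)&(hsv[...,1]>120)
    o=np.array([.566,-.1405])
    for th in (3.5,):
        t=np.radians(th);ex=np.array([np.cos(t),np.sin(t)]);ey=np.array([-ex[1],ex[0]])
        P=plane(s,.053)[...,:2]-o; X=P@ex;Y=P@ey
        Pb=plane(s,.05)[...,:2]-o; Xb=Pb@ex;Yb=Pb@ey
        lo=[];hi=[]
        for x in np.arange(.01,.08,.01):
            k=white&(abs(X-x)<.003); lo.append(Y[k].min());hi.append(Y[k].max())
        print(n,'lip outer',np.round(lo,4),np.round(hi,4))
        for y in(-.032,.032):
            k=white&(abs(Y-y)<.003); print(' lip x',y,X[k].min().round(4),X[k].max().round(4))
        k=white&(abs(Y)<.008); print(' stop top face x (z=.06)', (lambda Q:np.percentile(((Q[...,:2]-o)@ex)[k],[1,99]))(plane(s,.06)).round(4))
        k=blue&(Xb<-.01)&(Xb>-.03); print(' tongue y',np.percentile(Yb[k],[2,98]).round(4)); k=blue&(abs(Yb)<.01);print(' tongue x',Xb[k].min().round(4), 'z bias',np.median(D[...,2][blue]).round(4))
        for x in(-.035,-.025,-.015,-.005):
            k=blue&(abs(Xb-x)<.003);print('  ty',x,Yb[k].min().round(4),Yb[k].max().round(4))
E
```

```text
scene lip outer [-0.0385 -0.0378 -0.0382 -0.0381 -0.0376 -0.038  -0.0372 -0.0376] [0.0359 0.0359 0.036  0.0353 0.0365 0.0366 0.0366 0.0367]
 lip x -0.032 -0.0012 0.0937
 lip x 0.032 -0.002 0.0941
 stop top face x (z=.06) [0.0501 0.0675]
 tongue y [-0.0192  0.0128]
 tongue x -0.0453 z bias 0.0505
  ty -0.035 -0.0203 0.013
  ty -0.025 -0.0193 0.0132
  ty -0.015 -0.0195 0.0135
  ty -0.005 -0.0407 0.0322
top lip outer [-0.039  -0.0375 -0.038  -0.0384 -0.0388 -0.0374 -0.0379 -0.0384] [0.036  0.0356 0.0352 0.0348 0.0364 0.036  0.0356 0.0352]
 lip x -0.032 -0.0006 0.0936
 lip x 0.032 -0.0005 0.0933
 stop top face x (z=.06) [0.0567 0.0671]
 tongue y [-0.0163  0.0129]
 tongue x -0.0408 z bias 0.0503
  ty -0.035 -0.0156 0.012
  ty -0.025 -0.016 0.0116
  ty -0.015 -0.0165 0.0132
  ty -0.005 -0.0169 0.0128
```

The stage front is at about (0.565, −0.142), angle 3.8°, with the stop about 57 mm back. I carry the plate there at a safe height.

```bash
python3 -m jog '[[1,0,-0.3,0.5,0],[1,0.1,-1.1,0.6,-0.2],[1,0.3,-2.1,0.6,-0.4],[1,0.5,-3.1,0.6,-0.6],[1,0.8,-4.1,0.6,-0.8],[1,1,-5.1,0.6,-1],[1,1.15,-6,0.6,-1.07],[1,1.22,-6.5,0.6,-1.07],[1,1.22,-6.62,0.6,-1.07],[1,1.22,-6.62,0.6,-1.07]]' && python3 -m jog '[[1,0,0,-0.3,0],[1,0,0,-0.7,0],[1,0,0,-1,0],[1,0,0,-1.1,0],[1,0,0,-1.1,0],[1,0,0,-1.1,0]]'
python3 - <<'E'
from h import *
st=telemetry.state(); q=st['tool_rot']; a=2*np.degrees(np.arctan2(q[1],q[0]))-180; print('yaw',a,st['tcp_pos'])
s=snap('scene'); D=depth(s); zt=st['tcp_pos'][2]+.0188
o=np.array([.5651,-.1418]);t=np.radians(3.8);ex=np.array([np.cos(t),np.sin(t)]);ey=np.array([-ex[1],ex[0]])
Q=D[...,:2]-o;A=Q@ex;B=Q@ey;k=(abs(D[...,2]-zt)<.007)&(A<.08)&(A>-.1)&(abs(B)<.04)&(s['pixels'].min(2)>120)
print(k.sum(),zt,np.median(D[...,2][k]),np.percentile(A[k],[1,99]))
for x in np.arange(-.07,.05,.02):
    kk=k&(abs(A-x)<.004)
    if kk.any(): print(x.round(3),B[kk].min().round(4),B[kk].max().round(4),np.median(D[...,2][kk]).round(4))
cv2.imwrite('pics/c7.png',cv2.resize(s['pixels'][140:340,300:500],(560,560)))
E
```

```text
t: 11.2
tcp_pos: [0.5122, -0.1446, 0.1118]
tool_rot: [-0.033, 0.999, 0.0, -0.0]
contact_force: [0.6, 0.7, -0.4]
finger_gap: 0.0495
gripper_force: 30.0
t: 11.95
tcp_pos: [0.5129, -0.1453, 0.0685]
tool_rot: [-0.033, 0.999, -0.0, 0.0]
contact_force: [-0.5, -0.5, -0.8]
finger_gap: 0.0488
gripper_force: 30.0
yaw 3.809753383245493 [ 0.51294876 -0.14533549  0.06850925]
828 0.08730924974722323 0.08783538555790943 [-0.07328111 -0.00748103]
-0.07 -0.0256 0.0256 0.0874
-0.05 -0.0399 0.0247 0.0878
-0.03 -0.0031 0.0248 0.0879
-0.01 -0.0249 -0.0194 0.087
0.01 -0.0194 -0.0152 0.0877
```

View pics/c7.png

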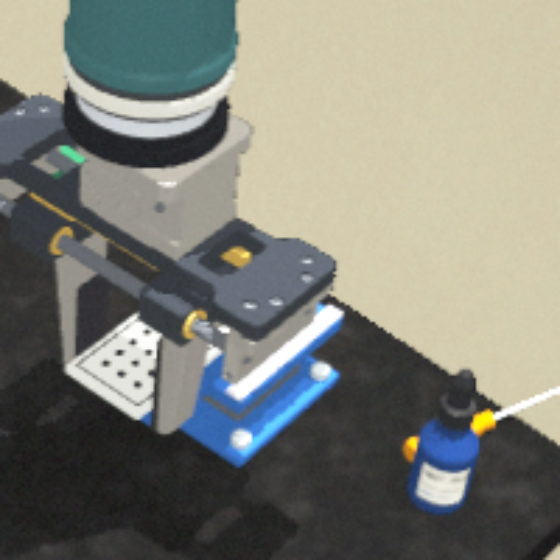

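The plate is level and centred above the stage (y within ±25.5 mm of the bed's axis). Its front end is at about (105,390) in the crop, and the dropper is well clear. Lowering now.

```bash
python3 -m jog '[[1,0,0,-0.2,0],[1,0,0,-0.4,0],[1,0,0,-0.6,0],[1,0,0,-0.7,0],[1,0,0,-0.74,0],[1,0,0,-0.74,0],[1,0,0,-0.74,0]]' 15
```

```text
t: 12.88
tcp_pos: [0.5128, -0.1452, 0.0388]
tool_rot: [-0.033, 0.999, -0.0, 0.0]
contact_force: [0.2, -0.6, 0.4]
finger_gap: 0.0498
gripper_force: 15.0
```

```bash
python3 -m jog '[[1,0,0,-0.02,0],[1,0,0,-0.04,0],[1,0,0,-0.06,0],[1,0,0,-0.06,0],[1,0,0,-0.06,0]]'
```

```text
t: 13.5
tcp_pos: [0.5127, -0.1452, 0.0363]
tool_rot: [-0.033, 0.999, -0.0, 0.0]
contact_force: [-0.2, 0.4, 0.9]
finger_gap: 0.0495
gripper_force: 15.0
```

```bash
python3 -m jog '[[1,0,0,-0.01,0],[1,0,0,-0.02,0],[1,0.05,0.003,-0.02,0],[1,0.1,0.007,-0.02,0],[1,0.15,0.01,-0.02,0],[1,0.2,0.013,-0.02,0],[1,0.2,0.013,-0.02,0]]'
```

```text
t: 14.38
tcp_pos: [0.5213, -0.1449, 0.0361]
tool_rot: [-0.033, 0.999, -0.0, 0.001]
contact_force: [-0.8, -0.7, 6.3]
finger_gap: 0.0496
gripper_force: 15.0
```

```bash
python3 -m jog '[[1,0.02,0.001,0,0],[1,0.04,0.003,0,0],[1,0.04,0.003,0,0]]'
```

```text
t: 14.75
tcp_pos: [0.5227, -0.1449, 0.0361]
tool_rot: [-0.033, 0.999, -0.0, 0.001]
contact_force: [-1.6, 0.3, 6.5]
finger_gap: 0.0495
gripper_force: 15.0
```

```bash
python3 -m jog '[[1,0.02,0.001,-0,0],[1,0.02,0.001,0.01,0],[1,0.02,0.001,0.01,0]]'
```

```text
t: 15.12
tcp_pos: [0.5235, -0.1448, 0.0362]
tool_rot: [-0.033, 0.999, -0.0, 0.001]
contact_force: [0.3, -0.6, 4.2]
finger_gap: 0.0496
gripper_force: 15.0
```

```bash
python3 -m jog '[[1,0.02,0.001,0,0],[1,0.02,0.001,0,0]]'
```

```text
t: 15.38
tcp_pos: [0.5238, -0.1447, 0.0361]
tool_rot: [-0.033, 0.999, -0.0, -0.0]
contact_force: [-2.8, -0.7, 6.8]
finger_gap: 0.0496
gripper_force: 15.0
```

```bash
python3 -m jog '[[1,0.02,0.001,0,0],[1,0.02,0.001,0,0]]'
```

```text
t: 15.62
tcp_pos: [0.5238, -0.1447, 0.0361]
tool_rot: [-0.033, 0.999, 0.0, -0.001]
contact_force: [-3.3, 0.1, 8.7]
finger_gap: 0.0496
gripper_force: 15.0
```

Travel has stopped at x = 0.5238, close to the expected stop, and Fx is building. One more small push to confirm.

```bash
python3 -m jog '[[1,0.02,0.001,0.01,0],[1,0.02,0.001,0.01,0],[1,0.02,0.001,0.01,0]]'
```

```text
t: 16.0
tcp_pos: [0.5238, -0.1447, 0.0361]
tool_rot: [-0.033, 0.999, 0.0, -0.002]
contact_force: [-4.2, 0.3, 6.9]
finger_gap: 0.0495
gripper_force: 15.0
```

```bash
python3 -m jog '[[1,0.03,0.002,0.01,0],[1,0.03,0.002,0.01,0],[1,0.03,0.002,0.01,0]]'
```

```text
t: 16.38
tcp_pos: [0.5238, -0.1447, 0.0361]
tool_rot: [-0.033, 0.999, 0.0, -0.003]
contact_force: [-6.6, -0.9, 6.7]
finger_gap: 0.0497
gripper_force: 15.0
```

```bash
python3 -m jog '[[1,-0.03,-0.002,0.01,0],[1,-0.06,-0.004,0.02,0],[1,-0.06,-0.004,0.02,0]]' && python3 -m jog '[[-1,0,0,0,0],[-1,0,0,0,0],[-1,0,0,0,0],[-1,0,0,0,0],[-1,0,0,0,0],[-1,0,0,0,0]]'
```

```text
t: 16.75
tcp_pos: [0.5238, -0.1442, 0.0371]
tool_rot: [-0.033, 0.999, 0.0, -0.0]
contact_force: [-2.7, 0.2, -0.1]
finger_gap: 0.0494
gripper_force: 15.0
t: 17.5
tcp_pos: [0.5242, -0.1445, 0.0374]
tool_rot: [-0.033, 0.999, 0.0, 0.0]
contact_force: [-0.6, 1.1, -0.3]
finger_gap: 0.0918
gripper_force: 0.0
```

```bash
python3 -m jog '[[-1,0,0,0.5,0],[-1,0,0,1.3,0],[-1,0,0,2.3,0],[-1,0,0,3.3,0],[-1,-1,0.5,4,0],[-1,-2,1.5,4,0],[-1,-2.5,2.5,4,0],[-1,-2.5,3.5,4,0],[-1,-2.5,4.5,4,0],[-1,-2.5,4.5,4,0]]'; python3 - <<'E'
from h import *
s=snap('scene'); D=depth(s)
o=np.array([.5651,-.1418]);t=np.radians(3.8);ex=np.array([np.cos(t),np.sin(t)]);ey=np.array([-ex[1],ex[0]])
P=D
Q=P[...,:2]-o;A=Q@ex;B=Q@ey;k=(abs(D[...,2]-.055)<.005)&(A<.045)&(A>-.1)&(abs(B)<.026)
M=np.c_[A[k],B[k],np.ones(k.sum())]; print(np.linalg.lstsq(M,D[...,2][k],rcond=None)[0],np.percentile(A[k],[0,1]))
for x in(-.05,-.03,-.01): 
    kk=(abs(D[...,2]-.055)<.006)&(abs(A-x)<.003)&(abs(B)<.04); print(x,B[kk].min(),B[kk].max())
a=cv2.resize(s['pixels'][210:320,330:440],(500,500))
b=cv2.resize(snap('top')['pixels'][170:290,290:410],(300,300)); b=cv2.copyMakeBorder(b,0,200,0,0,0)
cv2.imwrite('pics/c8.png',np.hstack([a,b]))
E
```

```text
t: 18.75
tcp_pos: [0.4241, 0.0381, 0.1976]
tool_rot: [-0.036, 0.999, 0.0, 0.0]
contact_force: [0.3, -1.1, 0.4]
finger_gap: 0.0917
gripper_force: 0.0
[0.00297358 0.0153983  0.05556275] [-0.06278566 -0.06214969]
-0.05 -0.02564315324497002 0.02562764799212351
-0.03 -0.025964675556598517 0.02522201612838749
-0.01 -0.025716174699983156 0.024360851565015832
```

View pics/c8.png

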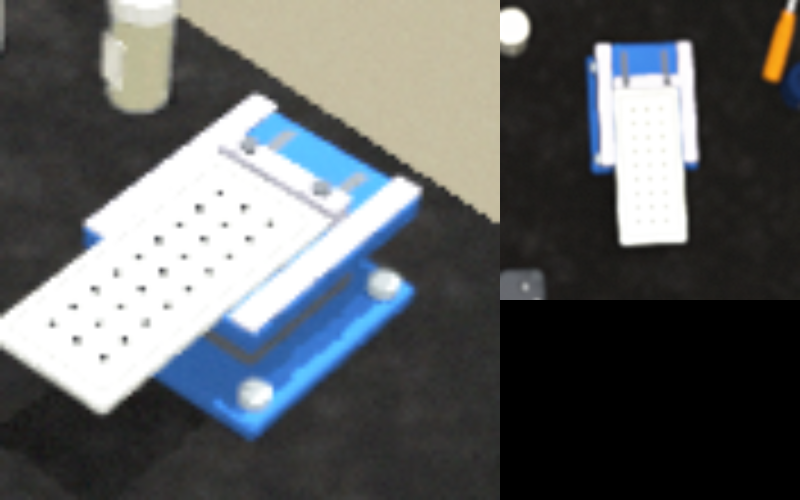

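The plate lies flat between the lips, up against the stop from (225,150) to (340,215), and the gripper has let go. Handing in.

```bash
python3 -c "
from bench import ticket; print(ticket.close_job())"
```

```text
the job is handed in; nothing more can be done
None
```

The plate is lying flat on the stage between the side lips, pushed home against the end stop (felt at 6.6 N) and released; the job is handed in, but the hand-in returned no verdict.

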